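# Add a slotted weight to the dead-weight press

## Robot

A 6-joint arm with a two-finger parallel gripper is mounted at the origin on a cart in front of the work surface, level with it; the furniture and walls round the work are solid. World frame = base frame: x ahead of the robot, y to its left, z up, the work surface at z = 0. Lengths are in m, angles in rad, forces in N, time in s.
With the tool pointing down it reaches from about 0.3 to 0.775 m from the base axis. Payload 14.6 kg.
Tool frame: the origin (TCP) lies midway between the tips of the shut fingers; the grasp point (between the pads) lies 19 mm behind it (ctrl.tcp_to_grasp is the distance from the TCP to the grasp point, in m); x points along the fingers, y is the direction in which the jaws open and shut, and the axes are right-handed (so a half turn about x gives the same grasp; the last joint's range is limited). The gripper opens to 94 mm and grips with 3 to 60 N. Pads are 16 mm wide; open, the fingers measure 119 mm over their backs; the gripper's body (75 mm by 177 mm) begins 78 mm behind the grasp point.
Start: joints at [-1.248, 0.3, 1.521, -0, 1.321, -0.067], TCP at [0.209, -0.509, 0.185] pointing down, gripper open.
Joint ranges: [-3.03, 3.03], [-0.79, 2.21], [0.23, 2.52], [-1.04, 4.18], [0, 3.07], [-2.55, 2.55]. Speed limits (rad/s): [2.22, 2.22, 2.57, 3.14, 3.14, 3.14].

## Interface

Orientations are given as [roll, pitch, yaw] about the fixed x, y, z axes, in that order (R = Rz(yaw) Ry(pitch) Rx(roll)).
In Python, from station import ctrl gives the robot as it stands.
- The arm moves only by the tool jog_arm, never from a script. Its argument "rows" is one flat list of numbers, 7 for each row, row after row: the shift along the world's x, y, z in m, then the turn, a rotation vector about the world's x, y, z in degrees, then the closure, from 0 (fully open) to 1 (shut). A call has 1 to 8 rows; each row shifts and turns the commanded pose from where the row before left it; what a row does not reach is not made up. A row lasts 1/12 s, in which the tool goes at most 41.7 mm and 7.16 degrees, less where a joint would pass 70% of its speed; a pose out of reach is approached as far as the arm can. A call with a gripper value outside its range is refused whole. The fingers move at their own pace and stop on an object; "squeeze" is the grip in N (left out, the last holds). Time passes only in rows, so rows that do not move let the fingers close. It gives the time, the measured TCP pose, the force and the opening at its end, in the units of the state.
- ctrl.get_obs(): the state, without advancing time (a new reading comes with each control period).
- ctrl.camera(name): name is "scene" or "top" or "wrist"; returns (picture, depth): 384x512x3 uint8, red, green, blue; 384x512 float32, m along the optical axis (not along the pixel's ray), 0 where there is no reading.
- ctrl.camera_model(name): a dict with "K" (3x3 intrinsics, pixels), "extrinsics" (4x4, takes a point from camera to world coordinates). Camera axes: x right, y down, z forward; pixel columns grow to the right and rows downward; lengths in m; the calibration is good to about 2 mm. A picture is of the moment at which its call begins: read the wrist's pose just before it. camera_model takes no time and is no camera call; for the wrist camera it gives the pose at the moment of the call.
- ctrl.hand_in(): hands the job in, once; it reports no verdict.
The state is a dict: "time_s": time; "qpos": joint angles; "joint_vel": joint speeds; "tau": joint torques, N m; "ee_pos": TCP position; "eef_rot": TCP orientation; "force": force on the tool from outside, world axes, zero at the start; "moment": the same for the moment, N m; "grip_width": finger opening in m.
Only numpy, scipy, OpenCV 4.12 (cv2) and the standard library are available. Lean on these libraries where they do the work, as an engineer would, in place of code of your own. Each camera call takes 0.05 s, during which the arm holds its last target.

## Task

The plaster cast under the dead-weight press needs more load. Slide the blue slotted weight along its loading shelf, without lifting it off, until the stem sits at the bottom of its slot and it lies flat on the dark weight; then turn it on the stem until its slot points the opposite way from the dark weight's slot, so that the pair cannot slip off. Leave the dark weight on the stem and leave the red-capped bottle and the wax carton alone.

Things in the scene. Friction and masses are not known exactly. Their poses are not given: they have to be found in the camera images.
- press: Bench dead-weight press, fixed, grey base plate 285 x 140 mm. Origin on the worktop under the stem, z up; its x axis is the loading direction, level, from the loading shelf towards the stem. A steel pan (104 mm across, top 85 mm up) carries the weights. Nothing on the press rises over 115 mm except the stem and the weights.
- stem_seat (a point): Point on the stem's axis at the top of the pan, 85 mm above the worktop. The stem is a smooth fixed upright steel rod, 10 mm thick, its top 163 mm above the worktop.
- shelf_mid (a point): Middle of the top of the aluminium loading shelf, 105 mm above the worktop (2 mm higher than the dark weight's top), 142.5 mm from the stem axis on press -x. The deck is 165 mm long along press x, its end towards the stem open. Side rails (inner faces 116 mm apart, 10 mm high) leave the blue weight 3 mm play each side; a 9 mm high stop closes the far end.
- new_centre (a point): Centre (half-way up) of the blue slotted weight: steel disc 110 mm across, 18 mm thick, about 0.5 kg, loose, flat on the shelf. Slot 15 mm wide, along disc +x from the rim to just past the centre, mouth flared to 34 mm; fully home it centres on the stem within 2.5 mm. At the start the slot points up to 0.6 rad aside from the loading direction. Height 114 mm on the shelf, 112 mm on the dark weight.
- new_mouth (a point): Middle of the slot mouth of the blue weight, on its rim, 55 mm from its centre along its +x axis.
- knob_mid (a point): Half-way up the upright round brass knob, 20 mm across and 26 mm tall, fixed on top of the blue weight, 42 mm from its centre on the side away from the slot (disc -x). The weight can be pushed and turned by it; the polished discs and shelf slide easily on one another (friction about 0.3).
- lower_centre (a point): Centre (half-way up) of the dark steel slotted weight already on the stem, lying on the pan: same disc and slot as the blue one but no knob, about 0.7 kg, loose, top 103 mm above the worktop. Its slot runs along its own +x axis.
- lower_mouth (a point): Middle of the slot mouth of the dark weight, on its rim, 55 mm from its centre along its +x axis.
- red_cap_bottle: Small white bottle with a red cap, 34 mm across and 75 mm tall, loose, standing beside the press; origin at its foot. To be left alone.
- wax_carton: Flat carton of wax sheets, 62 x 100 x 24 mm, loose, lying beside the press; origin under its centre. To be left alone.

How it is judged:
By the outcome, as a careful person would: the job done as asked, in the order asked, and still so for the second after the job is handed in, with the robot touching nothing.
It also fails if it takes over 61 s, if anything falls off the work surface, if the arm or the gripper's body presses on something with over 40 N, if the wrist force passes 120 N, or if a joint passes its speed limit or range.

## Working session

There is one attempt and no reset: what is moved stays moved. The work goes in short steps, Python scripts to look and compute and a tool call to move; the robot and the scene stay as the last step left them, time stands still between calls to the robot, and variables do not carry over. Pictures are saved under pics/ and viewed, and the job is handed in when it is done.

Besides the shell and the picture viewer there is one more tool, called after "Emit:" as name(argument=value, ...) on one line, values as JSON. jog_arm: Moves the arm, as the interface text tells. Its arguments: {"type":"object","properties":{"rows":{"type":"array"},"squeeze":{"type":"number"}},"required":["rows"]}

```bash
ls; mkdir -p pics; python3 - <<'E'
from station import ctrl
import cv2
print(ctrl.get_obs())
for n in ["scene","top"]:
    p,d=ctrl.camera(n)
    cv2.imwrite(f"pics/{n}0.png",p[:,:,::-1])
    import numpy as np
    np.save(f"pics/{n}0.npy",d)
    m=ctrl.camera_model(n);print(n,m)
E
```

```text
pics
{'time_s': 0.0, 'qpos': array([-1.24760992e+00,  3.00478813e-01,  1.52158684e+00,  1.44587707e-05,
        1.32069571e+00, -6.66436321e-02]), 'joint_vel': array([-7.23265108e-04, -1.26596617e-04, -1.91506127e-03,  4.79955525e-04,
        6.43852950e-05, -3.21632643e-04]), 'tau': array([ 2.45981873e-04, -5.31799686e+01, -3.52739668e+01,  7.08237151e-02,
        2.44207936e-02, -1.11051977e-04]), 'ee_pos': array([ 0.20890434, -0.50847042,  0.18447968]), 'eef_rot': array([-1.64942244,  1.56962753,  1.88199666]), 'force': array([ 0.71177333, -0.07171444,  0.02233227]), 'moment': array([ 0.00076876, -0.02895934, -0.0335841 ]), 'grip_width': 0.09405629646556435}
scene {'K': array([[346.73525292,   0.        , 256.32366751],
       [  0.        , 346.73525292, 194.10897395],
       [  0.        ,   0.        ,   1.        ]]), 'extrinsics': array([[ 0.86081844, -0.19241726,  0.47113396,  0.13102094],
       [-0.50868109, -0.35321913,  0.78516227, -0.80291454],
       [ 0.01533475, -0.9155391 , -0.40193656,  0.45145611],
       [ 0.        ,  0.        ,  0.        ,  1.        ]])}
top {'K': array([[405.06924294,   0.        , 255.29236921],
       [  0.        , 405.06924294, 191.73673243],
       [  0.        ,   0.        ,   1.        ]]), 'extrinsics': array([[ 0.08950577, -0.96976381,  0.22703936,  0.35107033],
       [-0.99598539, -0.08745817,  0.01908336, -0.11798539],
       [ 0.0013501 , -0.22783596, -0.9736986 ,  0.92909907],
       [ 0.        ,  0.        ,  0.        ,  1.        ]])}
```

View pics/scene0.png

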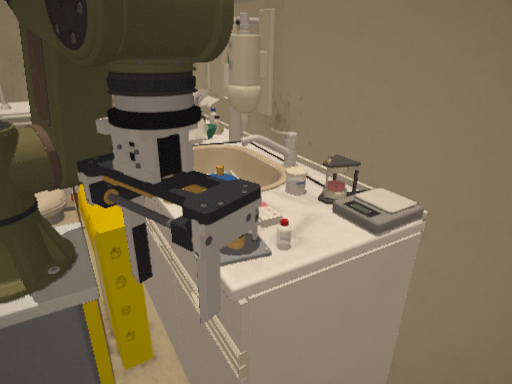

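View pics/top0.png

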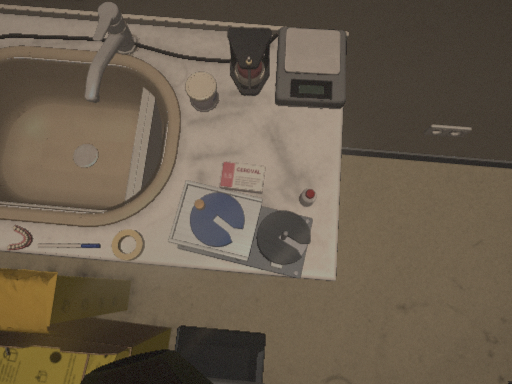

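```bash
cat > h.py <<'E'
import numpy as np,cv2
from station import ctrl
def px2w(n,u,v,z):
    m=ctrl.camera_model(n);K=m["K"];E=m["extrinsics"]
    r=E[:3,:3]@np.linalg.inv(K)@np.array([u,v,1.]);t=(z-E[2,3])/r[2]
    return E[:3,3]+t*r
def w2px(n,p):
    m=ctrl.camera_model(n);K=m["K"];E=m["extrinsics"]
    c=E[:3,:3].T@(np.array(p)-E[:3,3]);q=K@c;return q[:2]/q[2]
def crop(img,x0,y0,x1,y1,s,name):
    cv2.imwrite(name,cv2.resize(img[y0:y1,x0:x1],None,fx=s,fy=s,interpolation=cv2.INTER_CUBIC))
E
python3 - <<'E'
from h import *
i=cv2.imread("pics/top0.png")
crop(i,160,150,330,290,4.5,"pics/top0c.png")
E
```

```text
(no output)
```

View pics/top0c.png

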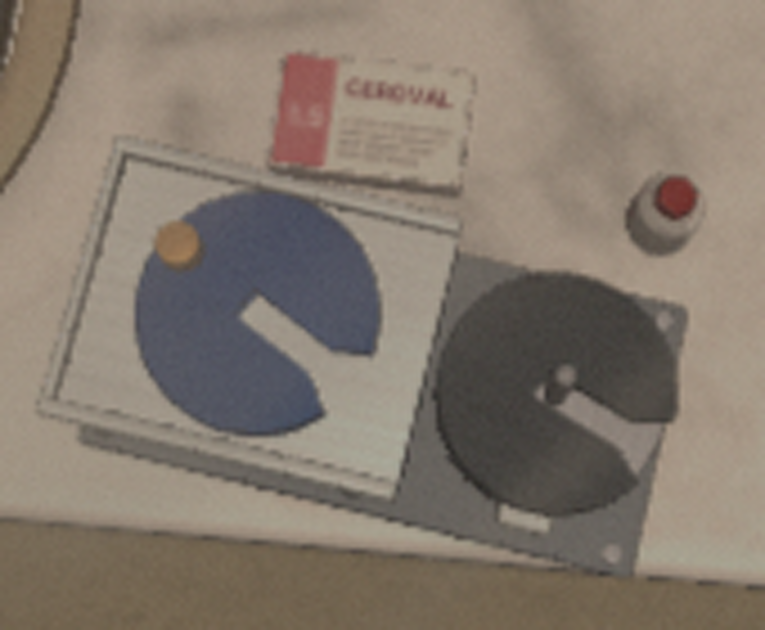

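```bash
python3 - <<'E'
from h import *
from scipy.optimize import least_squares
i=cv2.imread("pics/top0.png").astype(int)
b,g,r=i[...,0],i[...,1],i[...,2]
H,W=b.shape
vv,uu=np.mgrid[:H,:W]
def rim(mask,z,R):
    mask=mask.astype(np.uint8)
    n,l,s,c=cv2.connectedComponentsWithStats(mask); k=1+np.argmax(s[1:,4]); print(s[k])
    cs,_=cv2.findContours((l==k).astype(np.uint8),cv2.RETR_EXTERNAL,cv2.CHAIN_APPROX_NONE)
    c=max(cs,key=len)[:,0]
    P=np.array([px2w("top",u,v,z)[:2] for u,v in c])
    f=lambda p:np.hypot(*(P-p[:2]).T)-R
    s=least_squares(f,[*P.mean(0)],loss='soft_l1',f_scale=0.002)
    print("c",s.x,np.median(f(s.x)))
    return s.x
win=(uu>180)&(uu<325)&(vv>180)&(vv<285)
cb=rim(win&(b>r+15),0.123,.055)
cd=rim(win&(r<80)&(abs(b-r)<14)&(uu>254),0.103,.055)
def c2p(x,y):return 160+(x+.5)/4.5-.5,150+(y+.5)/4.5-.5
P=lambda x,y,z:px2w("top",*c2p(x,y),z)[:2]
k=P(180,238,.149);print("knob",k, np.linalg.norm(k-cb))
print("blue slot dir",np.degrees(np.arctan2(*(cb-k)[::-1])))
m=(P(375,354,.123)+P(322,413,.123))/2;print("mouth",m,np.linalg.norm(m-cb),np.degrees(np.arctan2(*(m-cb)[::-1])))
m=(P(672,421,.103)+P(633,485,.103))/2;print("dmouth",m,np.linalg.norm(m-cd),np.degrees(np.arctan2(*(m-cd)[::-1])))
print("stem top",P(567,374,.163),"stem bottom",P(548,393,.1))
# rails outer, top z .115
for a in [(118,138),(458,225),(392,495),(42,408)]:print(P(*a,.115))
A=[P(*a,.115) for a in [(118,138),(458,225),(392,495),(42,408)]]
for p,q in ((0,1),(3,2)):d=A[q]-A[p];print(np.degrees(np.arctan2(d[1],d[0])),np.linalg.norm(d))
for a in [(685,300),(632,573)]:print("base",P(*a,.01))
print("bottle",P(677,197,.075),"carton",P(455,190,.024),P(270,168,.024))
E
```

```text
[201 194  42  34 696]
c [ 0.53686509 -0.04862256] -0.0011958654211543587
[ 256  211   54   52 1651]
c [ 0.46151665 -0.1603986 ] -0.007285067982228582
knob [0.50150187 0.00434561] 0.06368818534528867
blue slot dir -56.27167940387429
mouth [ 0.44791389 -0.07390729] 0.09247503536586418 -164.13199011546814
dmouth [ 0.43139256 -0.21226153] 0.05997685752931548 -120.1497519278006
stem top [ 0.45531528 -0.16742157] stem bottom [ 0.45445497 -0.16349989]
[0.55228421 0.04386384]
[ 0.52547039 -0.11599359]
[ 0.4014734  -0.09746931]
[0.42566691 0.06163015]
-99.52191509247422 0.16209065022790603
-98.64646146676789 0.16092843490119763
base [ 0.51935999 -0.23457091]
base [ 0.38070648 -0.21640074]
bottle [ 0.55720915 -0.21959359] carton [ 0.5630066  -0.11267642] [ 0.56601893 -0.01746656]
```

```bash
python3 - <<'E'
from h import *
from scipy.optimize import least_squares
i=cv2.GaussianBlur(cv2.imread("pics/top0.png"),(3,3),0).astype(int)
b,g,r=i[...,0],i[...,1],i[...,2]
for n,(x,y) in dict(bl=(200,340),bl2=(320,240),shelf=(330,450),dk=(500,420),base=(480,290)).items():
    print(n,i[150+int(y/4.5),160+int(x/4.5)])
H,W=b.shape
vv,uu=np.mgrid[:H,:W]
def rim(mask,z,R,name):
    mask=mask.astype(np.uint8)
    n,l,s,c=cv2.connectedComponentsWithStats(mask); k=1+np.argmax(s[1:,4]); print(s[k])
    cs,_=cv2.findContours((l==k).astype(np.uint8),cv2.RETR_EXTERNAL,cv2.CHAIN_APPROX_NONE)
    c=max(cs,key=len)[:,0]
    P=np.array([px2w("top",u,v,z)[:2] for u,v in c])
    f=lambda p:np.hypot(*(P-p[:2]).T)-R
    s=least_squares(f,[*P.mean(0)],loss='cauchy',f_scale=0.001)
    print("c",s.x,np.median(f(s.x)),np.mean(abs(f(s.x))<.0025))
    return s.x
win=(uu>180)&(uu<325)&(vv>180)&(vv<285)
cb=rim(win&(b>r+2)&(r<110)&(uu<247),0.123,.0545,"b")
cd=rim(win&(r<72)&(uu>254),0.103,.0545,"d")
def c2p(x,y):return 160+(x+.5)/4.5-.5,150+(y+.5)/4.5-.5
P=lambda x,y,z:px2w("top",*c2p(x,y),z)[:2]
k=P(180,238,.149);print("knob",k, np.linalg.norm(k-cb),np.degrees(np.arctan2(*(cb-k)[::-1])))
m=(P(375,354,.123)+P(322,413,.123))/2;print("mouth",m,np.linalg.norm(m-cb),np.degrees(np.arctan2(*(m-cb)[::-1])))
m=(P(672,421,.103)+P(633,485,.103))/2;print("dmouth",m,np.linalg.norm(m-cd),np.degrees(np.arctan2(*(m-cd)[::-1])))
E
```

```text
bl [97 86 83]
bl2 [95 81 77]
shelf [146 161 166]
dk [61 64 67]
base [ 93  98 104]
[ 191  193   53   53 1857]
c [ 0.47623894 -0.0316921 ] -0.00265713076287024 0.4824120603015075
[ 256  213   49   48 1082]
c [ 0.45020626 -0.16885151] -0.014364808796409313 0.288135593220339
knob [0.50150187 0.00434561] 0.044010589744417156 -125.03097895359691
mouth [ 0.44791389 -0.07390729] 0.05083729670073825 -123.86034967195282
dmouth [ 0.43139256 -0.21226153] 0.04731156573013007 -113.43168143974566
```

```bash
python3 - <<'E'
from h import *
from scipy.spatial.transform import Rotation as Ro
o=ctrl.get_obs();R=Ro.from_euler('xyz',o['eef_rot']).as_matrix();print(R.round(3))
i=cv2.imread("pics/top0.png")
c=i.copy()
# reproject hypotheses
P=lambda x,y,z:px2w("top",160+(x+.5)/4.5-.5,150+(y+.5)/4.5-.5,z)[:2]
print("dark c",P(557,393,.103),"slot pts",P(553,407,.103),P(567,388,.103),P(624,458,.103),P(628,418,.103))
s=5;x0,y0=170,170
big=cv2.resize(i[y0:290,x0:330],None,fx=s,fy=s,interpolation=cv2.INTER_CUBIC)
def disc(cx,cy,a,z,col,rings=True):
    a=np.radians(a);Rr=np.array([[np.cos(a),-np.sin(a)],[np.sin(a),np.cos(a)]])
    th=np.radians(np.arange(0,361,5));pts=.055*np.c_[np.cos(th),np.sin(th)]
    for q in (pts,np.array([[.06,.0075],[0,.0075],[-.005,0.005],[-.005,-.005],[0,-.0075],[.06,-.0075]])):
        w=q@Rr.T+[cx,cy]
        p=np.array([w2px("top",[*k,z]) for k in w]);p=((p-[x0,y0]+.5)*s).astype(np.int32)
        cv2.polylines(big,[p],False,col,1)
disc(.476,-.032,-124.5,.123,(0,255,255))
disc(.4545,-.1675,-120,.103,(0,255,0))
for z in (.103,.163):
    p=w2px("top",[.4545,-.1675,z]);cv2.circle(big,tuple(((p-[x0,y0]+.5)*s).astype(int).tolist()),3,(0,0,255),-1)
cv2.imwrite("pics/ov.png",big)
E
```

```text
[[-0.     0.38  -0.925]
 [ 0.001 -0.925 -0.38 ]
 [-1.    -0.001 -0.   ]]
dark c [ 0.45444701 -0.16740187] slot pts [ 0.44795568 -0.16606568] [ 0.45711978 -0.17175572] [ 0.42795103 -0.19959292] [ 0.44603972 -0.20021994]
```

View pics/ov.png

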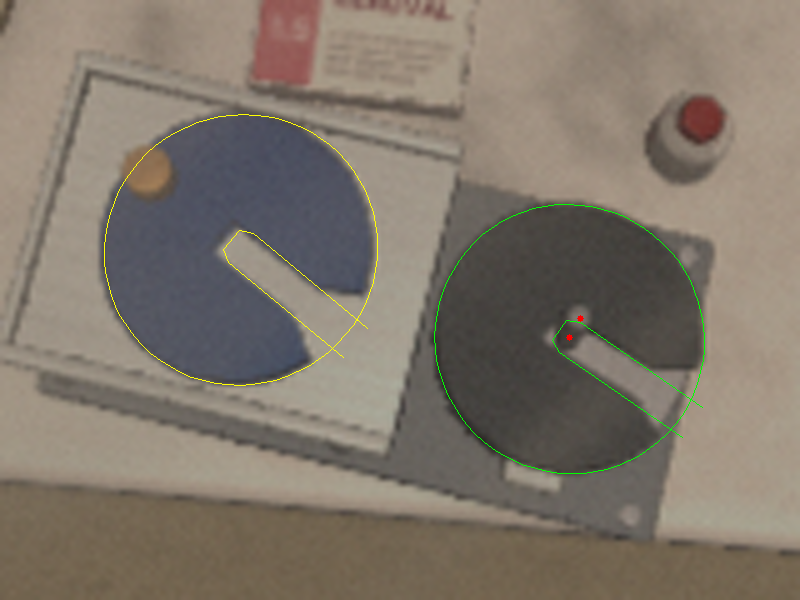

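Emit:
jog_arm(rows=[0.01825,0.032,0.002,0,0,-1.45,0.4,0.01825,0.032,0.002,0,0,-1.45,0.4,0.01825,0.032,0.002,0,0,-1.45,0.4,0.01825,0.032,0.002,0,0,-1.45,0.4,0.01825,0.032,0.002,0,0,-1.45,0.4,0.01825,0.032,0.002,0,0,-1.45,0.4,0.01825,0.032,0.002,0,0,-1.45,0.4,0.01825,0.032,0.002,0,0,-1.45,0.4], squeeze=15)

```text
time_s: 0.77
ee_pos: [0.3554, -0.251, 0.2011]
eef_rot: [-1.237, 1.571, 2.09]
force: [0.3, -0.8, 0.5]
grip_width: 0.0568
```

Emit:
jog_arm(rows=[0.01825,0.032,0.002,0,0,-1.45,0.4,0.01825,0.032,0.002,0,0,-1.45,0.4,0.01825,0.032,0.002,0,0,-1.45,0.4,0.01825,0.032,0.002,0,0,-1.45,0.4,0.01825,0.032,0.002,0,0,-1.45,0.4,0.01825,0.032,0.002,0,0,-1.45,0.4])

```text
time_s: 1.27
ee_pos: [0.465, -0.0589, 0.2131]
eef_rot: [0.098, 1.571, -3.009]
force: [0.9, -1.0, 0.2]
grip_width: 0.0564
```

```bash
python3 - <<'E'
from h import *
m=ctrl.camera_model("wrist")
p,d=ctrl.camera("wrist");cv2.imwrite("pics/w1.png",p[:,:,::-1])
print(m, ctrl.get_obs()['qpos'])
p,d=ctrl.camera("top");cv2.imwrite("pics/t1.png",p[:,:,::-1])
E
```

```text
{'K': array([[333.0663745 ,   0.        , 254.60458321],
       [  0.        , 333.0663745 , 194.27468698],
       [  0.        ,   0.        ,   1.        ]]), 'extrinsics': array([[ 3.44463036e-02, -9.62990804e-01, -2.67324080e-01,
         5.43322486e-01],
       [-9.99406318e-01, -3.30088325e-02, -9.87060828e-03,
        -5.61000963e-02],
       [ 6.81249226e-04,  2.67505380e-01, -9.63556126e-01,
         4.12900568e-01],
       [ 0.00000000e+00,  0.00000000e+00,  0.00000000e+00,
         1.00000000e+00]])} [-1.95410410e-01  9.76928560e-02  1.69656590e+00  1.45243332e-03
  1.34678887e+00  1.34017880e+00]
```

View pics/w1.png

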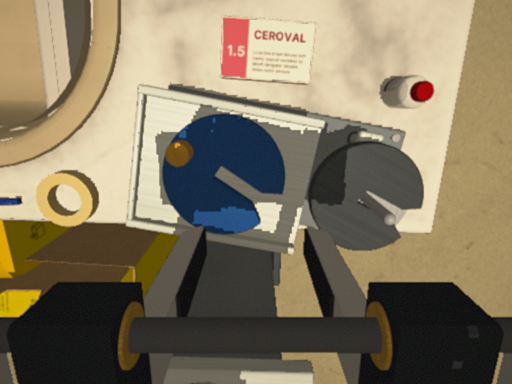

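```bash
cat >> h.py <<'E'
def overlay(img,mod,items,box,s,name):
    K=mod["K"];E=mod["extrinsics"];x0,y0,x1,y1=box
    big=cv2.resize(img[y0:y1,x0:x1],None,fx=s,fy=s,interpolation=cv2.INTER_CUBIC)
    def pr(p):
        q=K@(E[:3,:3].T@(np.array(p)-E[:3,3]));return ((q[:2]/q[2]-[x0,y0]+.5)*s).astype(np.int32)
    for (cx,cy,a,z,col,kn) in items:
        a=np.radians(a);Rr=np.array([[np.cos(a),-np.sin(a)],[np.sin(a),np.cos(a)]])
        th=np.radians(np.arange(0,361,5));cir=np.c_[np.cos(th),np.sin(th)]
        L=[(.055*cir,z),(np.array([[.053,.017],[.04,.0075],[0,.0075],[-.007,0],[0,-.0075],[.04,-.0075],[.053,-.017]]),z)]
        if kn: L.append((.01*cir-[.042,0],z+.026))
        for q,zz in L:
            w=q@Rr.T+[cx,cy]
            cv2.polylines(big,[np.array([pr([*k,zz]) for k in w])],False,col,1)
    for z in (.103,.163):
        cv2.circle(big,tuple(pr([.4545,-.1675,z]).tolist()),3,(0,0,255),-1)
    cv2.imwrite(name,big)
E
python3 - <<'E'
from h import *
overlay(cv2.imread("pics/w1.png"),ctrl.camera_model("wrist"),[(.476,-.0315,-124.5,.123,(0,255,255),1),(.4545,-.1675,-120,.103,(0,255,0),0)],(150,90,440,260),2.7,"pics/w1o.png")
E
```

```text
(no output)
```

View pics/w1o.png

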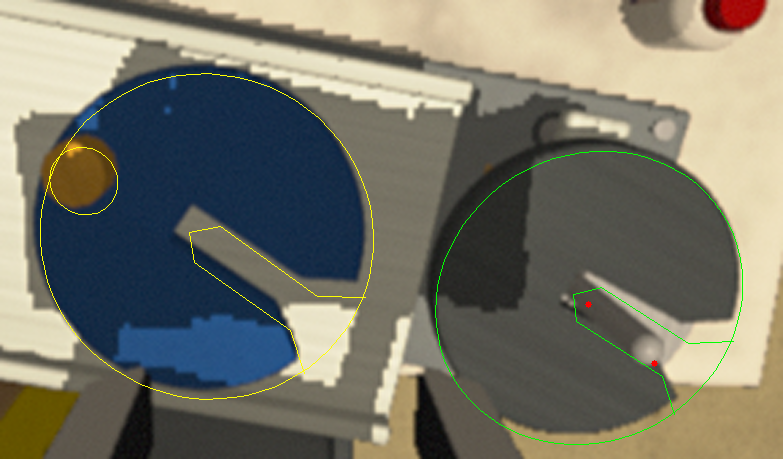

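Emit:
jog_arm(rows=[0.0185,0.032,0,0,0,-1.5,0.45,0.0185,0.032,0,0,0,-1.5,0.45,0,0,0,0,0,0,0.45,0,0,-0.02,0,0,0,0.45,0,0,-0.015,0,0,0,0.45])

```text
time_s: 1.78
ee_pos: [0.5013, 0.0029, 0.1771]
eef_rot: [1.037, 1.571, -2.12]
force: [-0.2, 0.4, -1.3]
grip_width: 0.0518
```

```bash
python3 - <<'E'
from h import *
m=ctrl.camera_model("wrist")
print(ctrl.get_obs()['ee_pos'])
p,d=ctrl.camera("wrist")
img=p[:,:,::-1].copy();cv2.imwrite("pics/w2.png",img)
overlay(img,m,[(.476,-.0315,-124.5,.123,(0,255,255),1)],(130,90,440,320),2.5,"pics/w2o.png")
E
```

```text
[0.50126603 0.00293992 0.17711596]
```

View pics/w2o.png

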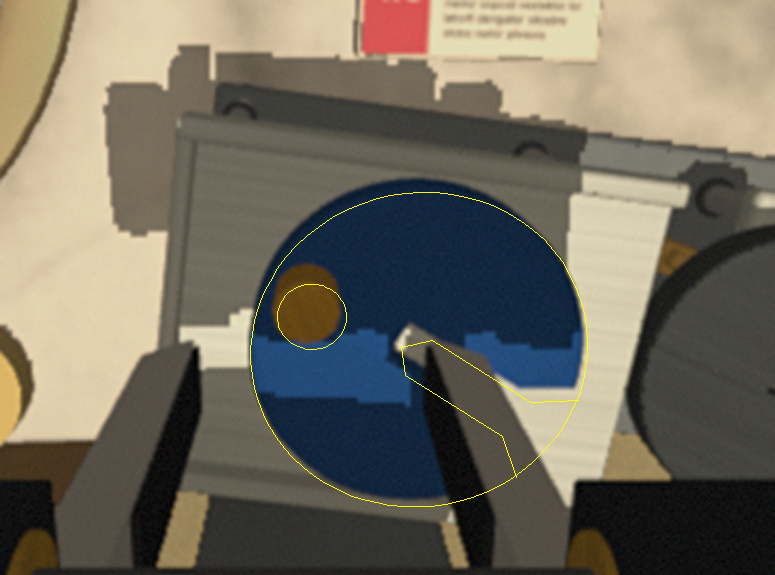

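Emit:
jog_arm(rows=[0.002,0.001,-0.015,0,0,0,0.45,0,0,-0.015,0,0,0,0.45,0,0,-0.012,0,0,0,0.45,0,0,-0.007,0,0,0,0.45,0,0,0,0,0,0,0.45])

```text
time_s: 2.25
ee_pos: [0.5027, 0.0037, 0.128]
eef_rot: [-0.014, 1.569, 3.11]
force: [0.1, -0.1, 0.1]
grip_width: 0.0515
```

Emit:
jog_arm(rows=[0,0,0,0,0,0,0.85,0,0,0,0,0,0,0.85,0,0,0,0,0,0,0.85,0,0,0,0,0,0,0.85,0,0,0,0,0,0,0.85], squeeze=12)

```text
time_s: 2.67
ee_pos: [0.5036, 0.0042, 0.1295]
eef_rot: [3.082, 1.57, -0.076]
force: [0.2, -0.2, 0.7]
grip_width: 0.0219
```

Emit:
jog_arm(rows=[0,0,0,0,0,0,0.9,0,0,0,0,0,0,0.9,-0.004,0.002,0,0,0,4.5,0.9,-0.004,0.002,0,0,0,4.5,0.9,-0.004,0.001,0,0,0,4.5,0.9,-0.0035,0.001,0,0,0,4.5,0.9,-0.0035,0.001,0,0,0,4.5,0.9,0,0,0,0,0,3.5,0.9])

```text
time_s: 3.33
ee_pos: [0.4841, 0.0114, 0.1291]
eef_rot: [-0.554, 1.571, 3.029]
force: [-0.5, -0.1, -0.5]
grip_width: 0.009
```

```bash
cat > look.py <<'E'
from h import *
import sys
a=eval(sys.argv[1]);tag=sys.argv[2]
m=ctrl.camera_model("wrist");o=ctrl.get_obs()
print(o['ee_pos'],o['force'],o['grip_width'],"jaw",np.degrees(o['qpos'][0]-o['qpos'][5]))
p,d=ctrl.camera("wrist");img=p[:,:,::-1].copy()
A=cv2.resize(img,(400,300))
mt=ctrl.camera_model("top");p,d=ctrl.camera("top");img2=p[:,:,::-1].copy()
overlay(img2,mt,a,(170,170,330,290),4.5,"pics/t%s.png"%tag)
cv2.imwrite("pics/w%s.png"%tag,img)
E
python3 look.py "[(.4765,-.0305,-98.8,.123,(0,255,255),1),(.4545,-.1675,-116,.103,(0,255,0),0)]" 3
```

```text
[0.48406393 0.01141764 0.1290876 ] [-0.52291406 -0.09878514 -0.48606453] 0.008989117719821136 jaw -64.71803006935296
```

View pics/t3.png

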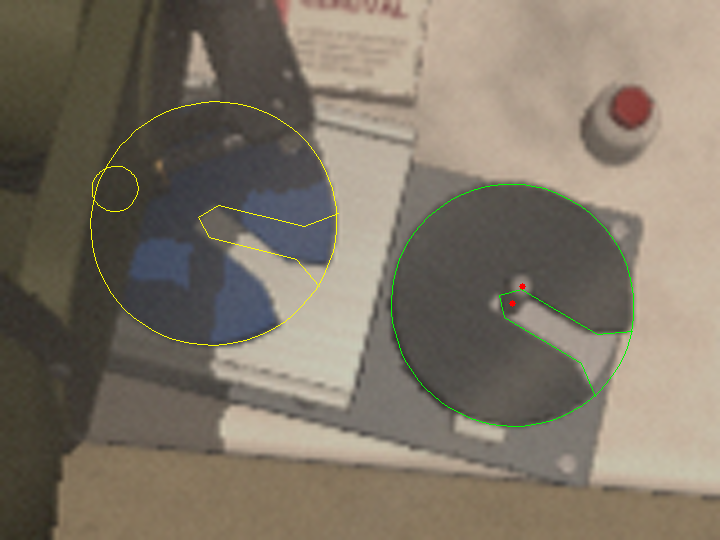

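View pics/w3.png

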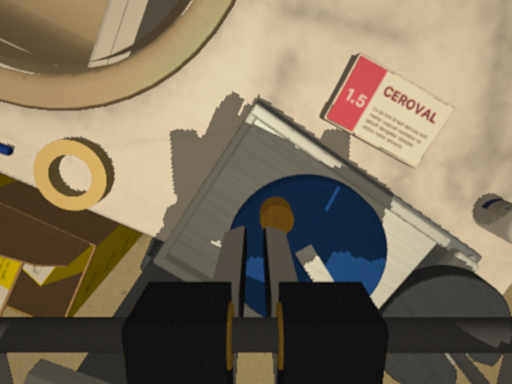

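```bash
python3 - <<'E'
from h import *
print("now knob", px2w("wrist",277,216,.149), "now disc pts")
o=ctrl.get_obs()
print(w2px("wrist",o['ee_pos']),w2px("wrist",o['ee_pos']+[0,0,.019]))
i=cv2.imread("pics/w3.png");crop(i,200,150,420,310,3.5,"pics/w3c.png")
E
```

```text
now knob [0.50405122 0.00608019 0.149     ] now disc pts
[254.16468228 228.66563077] [254.15629901 240.56209424]
```

View pics/w3c.png

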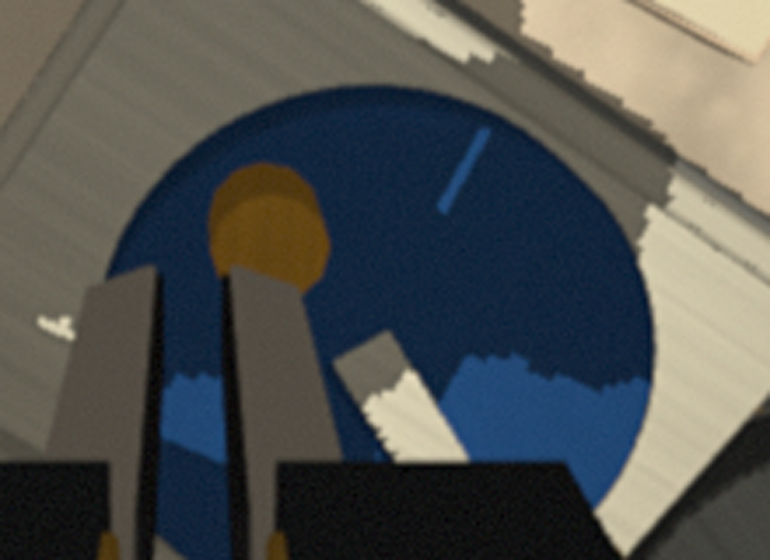

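Emit:
jog_arm(rows=[0,0,0.025,0,0,0,0.9,0,0,0.015,0,0,0,0.5,0.0095,-0.004,0,0,0,-6,0.5,0.0095,-0.004,0,0,0,-6,0.5,0,0,0,0,0,-6,0.5,0,0,0,0,0,-6,0.5])

```text
time_s: 3.93
ee_pos: [0.5038, 0.0031, 0.1689]
eef_rot: [-0.3, 1.571, 2.851]
force: [-0.2, -0.2, -0.1]
grip_width: 0.0394
```

```bash
python3 look.py "[(.476,-.0315,-124.5,.123,(0,255,255),1),(.4545,-.1675,-116,.103,(0,255,0),0)]" 4; python3 - <<'E'
from h import *
i=cv2.imread("pics/w4.png")
o=ctrl.get_obs()
for z in (.123,.149):
  p=w2px("wrist",[*o['ee_pos'][:2],z]);print(p);cv2.circle(i,tuple(p.astype(int).tolist()),2,(0,0,255),-1)
crop(i,150,130,390,310,3.3,"pics/w4c.png")
E
```

```text
[0.50381543 0.00308292 0.16893442] [-0.1975485  -0.22329296 -0.07850613] 0.03943106646784472 jaw -89.43200912848862
[254.46030851 206.97089021]
[254.46940339 218.29026717]
```

View pics/t4.png

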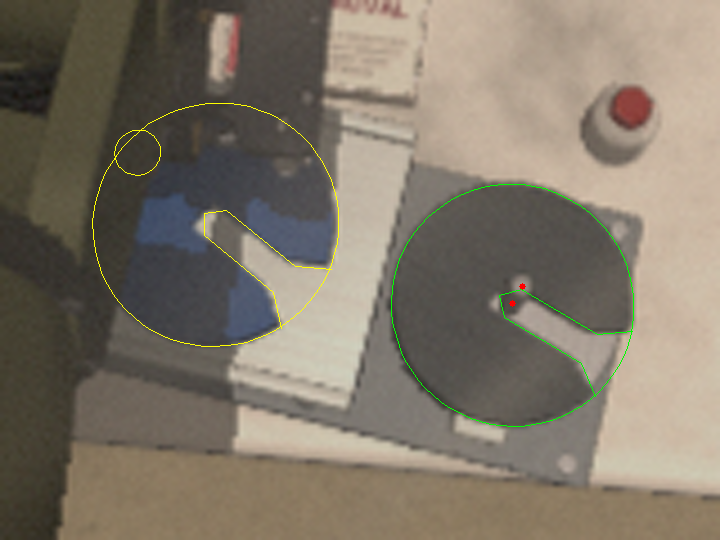

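View pics/w4c.png

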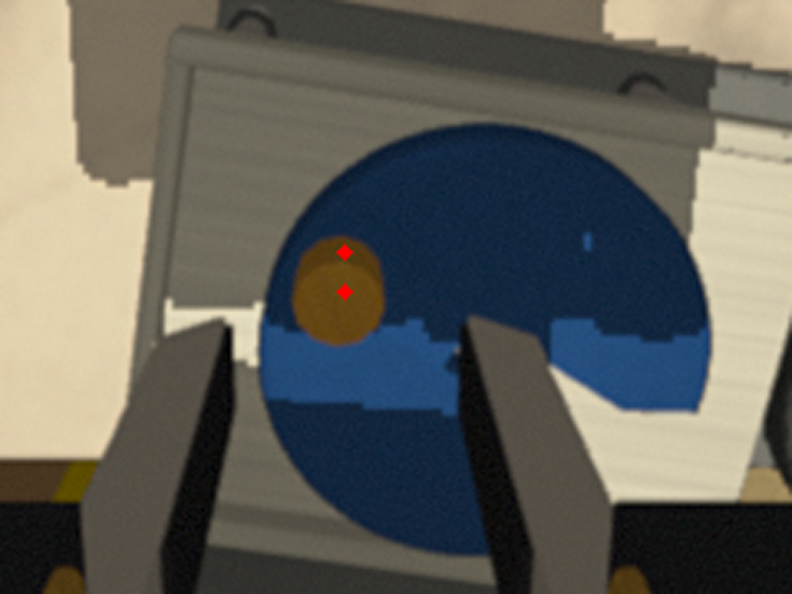

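Emit:
jog_arm(rows=[-0.0025,0.001,0,0,0,6,0.5,0,0,0,0,0,6,0.5,0,0,-0.013,0,0,6,0.5,0,0,-0.013,0,0,6,0.5,0,0,-0.012,0,0,6,0.5,0,0,-0.003,0,0,0,0.5,0,0,0,0,0,0,0.9,0,0,0,0,0,0,0.9], squeeze=35)

```text
time_s: 4.7
ee_pos: [0.5013, 0.0043, 0.1286]
eef_rot: [2.531, 1.57, -0.072]
force: [-0.2, 0.6, 0.2]
grip_width: 0.0368
```

Emit:
jog_arm(rows=[0,0,0,0,0,0,1,0,0,0,0,0,0,1,0,0,0,0,0,0,1,0,0,0,0,0,0,1])

```text
time_s: 5.03
ee_pos: [0.5014, 0.0044, 0.1289]
eef_rot: [2.688, 1.569, 0.088]
force: [-0.1, 0.4, 4.3]
grip_width: 0.0102
```

Emit:
jog_arm(rows=[0,0,0,0,0,0,1,0,0,0,0,0,0,1,0,0,0,0,0,0,1,0,0,0,0,0,0,1])

```text
time_s: 5.37
ee_pos: [0.5015, 0.0042, 0.1289]
eef_rot: [2.518, 1.569, -0.082]
force: [-1.7, 0.5, 5.3]
grip_width: 0.0005
```

```bash
python3 look.py "[(.476,-.0315,-124.5,.123,(0,255,255),1),(.4545,-.1675,-116,.103,(0,255,0),0)]" 5; python3 - <<'E'
from h import *
i=cv2.imread("pics/w5.png")
o=ctrl.get_obs()
for z in (.123,.149):
  p=w2px("wrist",[*o['ee_pos'][:2],z]);print(p)
crop(i,150,130,390,310,3.3,"pics/w5c.png")
p,d=ctrl.camera("scene");cv2.imwrite("pics/s5.png",p[:,:,::-1]);crop(p[:,:,::-1],160,130,320,280,4.5,"pics/s5.png")
E
```

```text
[0.50152294 0.00423342 0.12887997] [-1.65418832  0.51502454  5.28495081] 0.0004501806930963745 jaw -58.98712276129598
[254.08896462 225.33929286]
[254.11042798 241.23494894]
```

View pics/w5c.png

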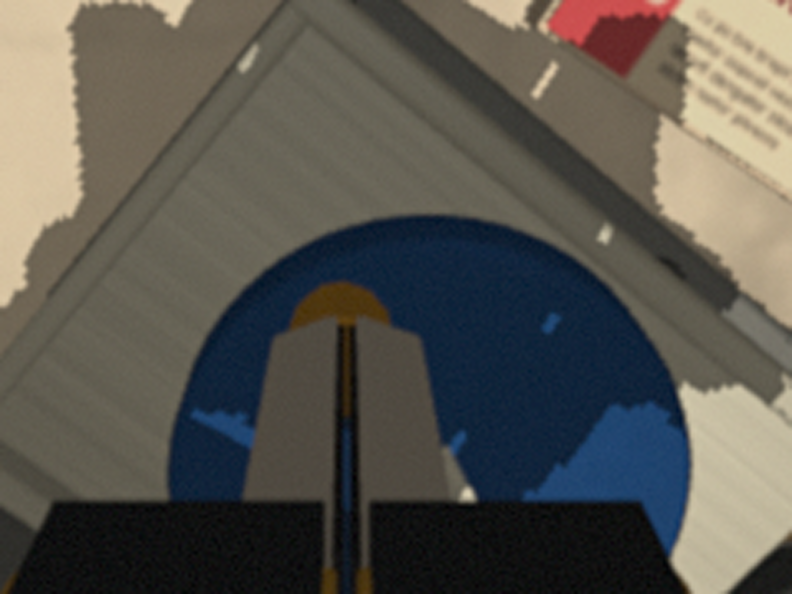

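View pics/s5.png

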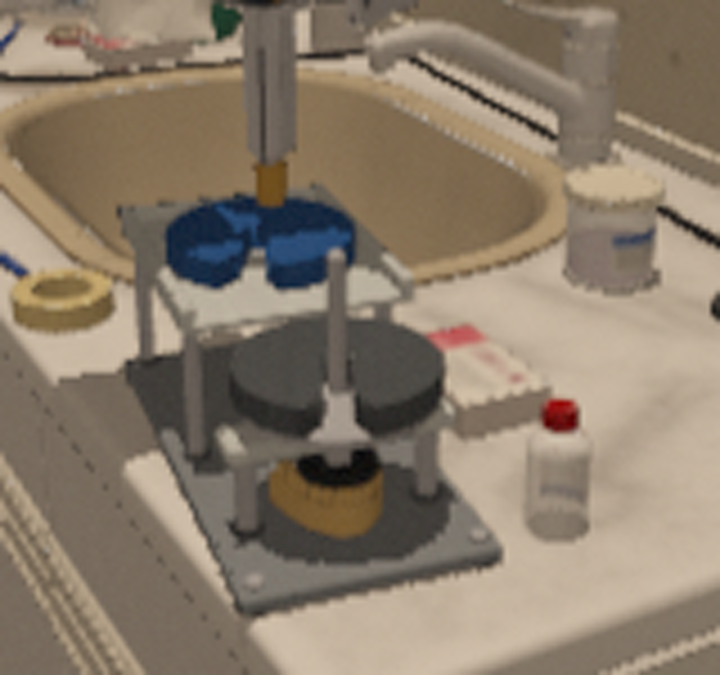

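```bash
python3 - <<'E'
from h import *
d=np.load("pics/top0.npy");m=ctrl.camera_model("top")
def z(u,v,d,m):
    r=m["extrinsics"][:3,:3]@np.linalg.inv(m["K"])@np.array([u,v,1.]);P=m["extrinsics"][:3,3]+r*d[v,u];return P.round(4)
def c(x,y):return 160+int(x/4.5),150+int(y/4.5)
for n,q in dict(blue=(200,340),blue2=(320,240),dark=(500,420),table=(560,150),shelf=(330,450),knob=(178,240),base=(480,290),bottle=(677,197),carton=(400,130)).items(): print(n,z(*c(*q),d,m))
p,d=ctrl.camera("wrist");m=ctrl.camera_model("wrist")
for n,(u,v) in dict(blue=(300,215),fing=(240,265),tipL=(247,235),tipR=(265,235),knob=(253,218),table=(170,150),shelf=(230,170)).items(): print(n,d[v,u],z(u,v,d,m))
E
```

```text
blue [ 0.4615 -0.006   0.1235]
blue2 [ 0.5108 -0.0553  0.1249]
dark [ 0.4397 -0.1432  0.1048]
table [ 0.5947 -0.1655  0.0011]
shelf [ 0.4184 -0.068   0.1089]
knob [0.5    0.0051 0.1513]
base [ 0.515  -0.1292  0.0113]
bottle [ 0.5583 -0.2195  0.0741]
carton [ 0.593  -0.0805  0.0242]
blue 0.21619442 [ 0.5233 -0.0174  0.1241]
fing 0.1458256 [0.5064 0.0144 0.1965]
tipL 0.17767438 [0.508  0.0126 0.1633]
tipR 0.17722493 [0.5131 0.0044 0.1638]
knob 0.20439821 [0.5094 0.0098 0.1357]
table 0.32949683 [ 0.4866  0.0922 -0.0006]
shelf 0.22748682 [0.5217 0.0356 0.1051]
```

```bash
python3 - <<'E'
from h import *
p,d=ctrl.camera("wrist");m=ctrl.camera_model("wrist")
def z(u,v,d,m):
    r=m["extrinsics"][:3,:3]@np.linalg.inv(m["K"])@np.array([u,v,1.]);P=m["extrinsics"][:3,3]+r*d[v,u];return P.round(4)
for u in (244,262,270):
  for v in range(218,250,2): print(u,v,z(u,v,d,m),p[v,u])
from scipy.spatial.transform import Rotation as Ro
o=ctrl.get_obs();print(Ro.from_euler('xyz',o['eef_rot']).as_matrix().round(3),o['tau'])
E
```

```text
244 218 [0.5023 0.0124 0.1224] [48 39 41]
244 220 [0.5045 0.0134 0.1327] [78 52 12]
244 222 [0.5045 0.0133 0.1363] [77 55 17]
244 224 [0.5049 0.0133 0.1406] [76 52 13]
244 226 [0.5684 0.0445 0.3288] [75 53 21]
244 228 [0.5072 0.0143 0.1537] [82 74 61]
244 230 [0.5069 0.014  0.1556] [80 76 66]
244 232 [0.5071 0.014  0.1591] [79 74 64]
244 234 [0.5071 0.0139 0.1618] [79 73 64]
244 236 [0.5073 0.014  0.1651] [79 72 64]
244 238 [0.507  0.0137 0.1668] [81 76 67]
244 240 [0.507  0.0136 0.1694] [80 74 64]
244 242 [0.5072 0.0136 0.1723] [80 75 64]
244 244 [0.5073 0.0136 0.1749] [79 74 64]
244 246 [0.5068 0.0133 0.1761] [80 74 64]
244 248 [0.5075 0.0136 0.1801] [80 73 65]
262 218 [0.5087 0.0025 0.1235] [55 45 45]
262 220 [0.5102 0.0037 0.1326] [78 54 14]
262 222 [0.5105 0.004  0.1374] [80 55 19]
262 224 [0.5105 0.0041 0.1408] [78 55 16]
262 226 [0.5684 0.0445 0.3288] [79 60 39]
262 228 [0.512  0.0053 0.1523] [77 71 61]
262 230 [0.5124 0.0057 0.1568] [81 74 65]
262 232 [0.5116 0.0052 0.1575] [78 72 63]
262 234 [0.5121 0.0057 0.162 ] [80 76 66]
262 236 [0.5122 0.0058 0.1652] [81 75 66]
262 238 
[... 402 characters left out ...]
3  0.1228] [12 34 57]
270 226 [ 0.5064 -0.0051  0.1226] [15 36 59]
270 228 [0.5684 0.0445 0.3288] [23 37 60]
270 230 [0.514  0.0014 0.1546] [76 71 65]
270 232 [0.5144 0.0018 0.159 ] [80 75 65]
270 234 [0.5142 0.0019 0.1616] [80 74 64]
270 236 [0.5143 0.0021 0.1648] [80 74 66]
270 238 [0.514  0.0021 0.1669] [80 74 64]
270 240 [0.5142 0.0024 0.1703] [80 74 66]
270 242 [0.5141 0.0024 0.1727] [81 75 65]
270 244 [0.5141 0.0025 0.1751] [80 76 67]
270 246 [0.514  0.0026 0.1776] [79 74 64]
270 248 [0.5139 0.0027 0.1798] [79 73 65]
[[ 0.002  0.515 -0.857]
 [-0.    -0.857 -0.515]
 [-1.     0.001 -0.001]] [-9.39050317e-02 -4.51106715e+01 -3.09206307e+01  8.30368866e-03
 -8.47175438e-02  1.26287587e-04]
```

Emit:
jog_arm(rows=[0,0,0.01,0,0,0,0.5,0,0,0.005,0,0,0,0.5,0,0,0,0,0,0,0.5,0,0,0,0,0,0,0.5,0,0,0,0,0,0,0.5,0,0,0,0,0,0,0.5,0,0,0,0,0,0,0.5])

```text
time_s: 6.2
ee_pos: [0.5009, 0.0043, 0.1428]
eef_rot: [-0.556, 1.57, 3.127]
force: [0.1, -0.6, -0.4]
grip_width: 0.0436
```

Emit:
jog_arm(rows=[0,0,-0.008,0,0,0,0.5,0,0,-0.008,0,0,0,0.5,0,0,-0.008,0,0,0,0.5,0,0,-0.006,0,0,0,0.5,0,0,-0.003,0,0,0,0.5], squeeze=25)

```text
time_s: 6.62
ee_pos: [0.5005, 0.0043, 0.1086]
eef_rot: [-0.612, 1.569, 3.071]
force: [-0.2, 0.1, -0.7]
grip_width: 0.0471
```

Emit:
jog_arm(rows=[0,0,0,0,0,0,0.9,0,0,0,0,0,0,0.9,0,0,0,0,0,0,0.9,0,0,0,0,0,0,0.9,0,0,0,0,0,0,0.9,0,0,0,0,0,0,0.9,0,0,0,0,0,0,0.9])

```text
time_s: 7.2
ee_pos: [0.5011, 0.0043, 0.1103]
eef_rot: [2.647, 1.57, 0.047]
force: [0.0, 1.3, 3.3]
grip_width: 0.0191
```

Emit:
jog_arm(rows=[-0.003,0.0018,0,0,0,4,0.9,-0.003,0.0015,0,0,0,4,0.9,-0.003,0.0013,0,0,0,4,0.9,-0.003,0.001,0,0,0,4,0.9,-0.003,0.0008,0,0,0,4,0.9,-0.002,0.0004,0,0,0,3,0.9,-0.002,0.0002,0,0,0,3,0.9,0,0,0,0,0,0,0.9])

```text
time_s: 7.87
ee_pos: [0.4819, 0.0113, 0.1103]
eef_rot: [2.149, 1.57, 0.006]
force: [-1.3, 0.1, 4.1]
grip_width: 0.0192
```

```bash
python3 look.py "[(.4757,-.0303,-98.8,.123,(0,255,255),1),(.4545,-.1675,-116,.103,(0,255,0),0)]" 6; python3 - <<'E'
from h import *
overlay(cv2.imread("pics/w6.png"),ctrl.camera_model("wrist"),[(.4757,-.0303,-98.8,.123,(0,255,255),1),(.4545,-.1675,-116,.103,(0,255,0),0)],(150,90,440,300),2.6,"pics/w6o.png")
E
```

```text
[0.48188251 0.01130368 0.11034634] [-1.3371009   0.08701542  4.07808821] 0.019217819856922343 jaw -32.82188482780542
```

View pics/t6.png

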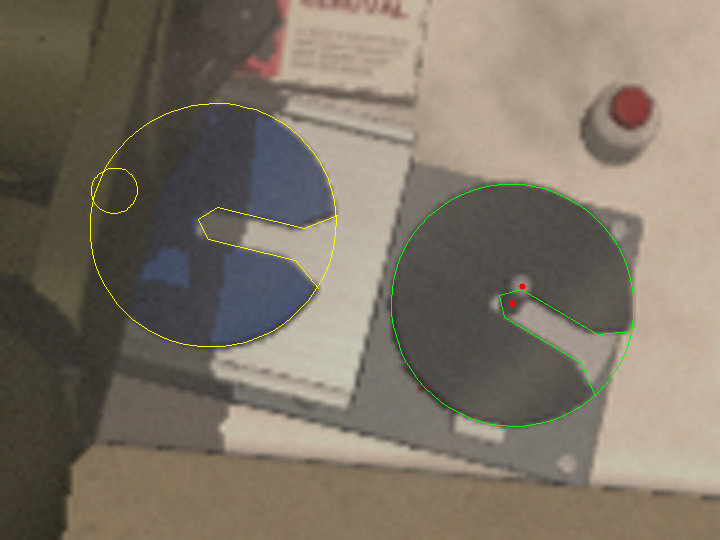

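View pics/w6o.png

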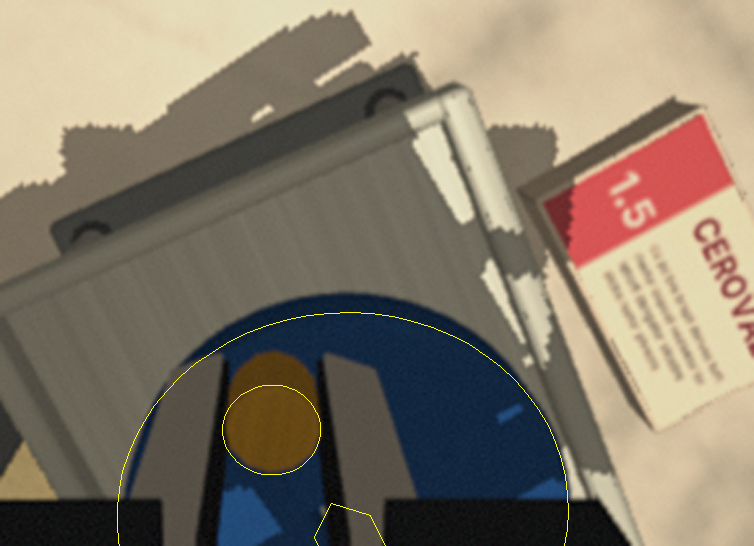

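Emit:
jog_arm(rows=[-0.0015,-0.01,0,0,0,0,0.9,-0.0023,-0.015,0,0,0,0,0.9,-0.0028,-0.018,0,0,0,0,0.9,-0.0028,-0.018,0,0,0,0,0.9,-0.0028,-0.018,0,0,0,0,0.9,-0.0028,-0.018,0,0,0,0,0.9,-0.0023,-0.015,0,0,0,0,0.9,0,0,0,0,0,0,0.9])

```text
time_s: 8.63
ee_pos: [0.4646, -0.1032, 0.1103]
eef_rot: [1.112, 1.57, -1.038]
force: [-0.5, -2.6, 4.6]
grip_width: 0.0195
```

```bash
python3 look.py "[(.4584,-.1423,-98.8,.123,(0,255,255),1)]" 7; python3 - <<'E'
from h import *
p,d=ctrl.camera("scene");crop(p[:,:,::-1],160,130,320,280,4.5,"pics/s7.png")
E
```

```text
[ 0.46462678 -0.10321807  0.11032453] [-0.5381319  -2.56188526  4.55124191] 0.019522210599691538 jaw -33.18593477592945
```

View pics/t7.png

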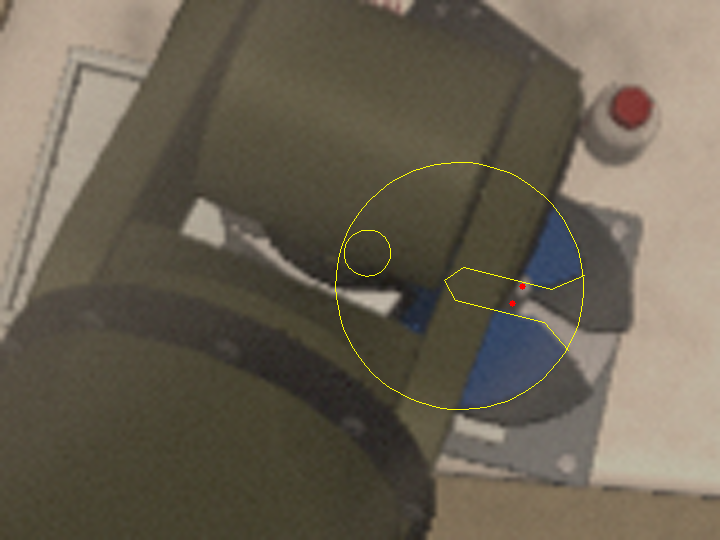

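View pics/s7.png

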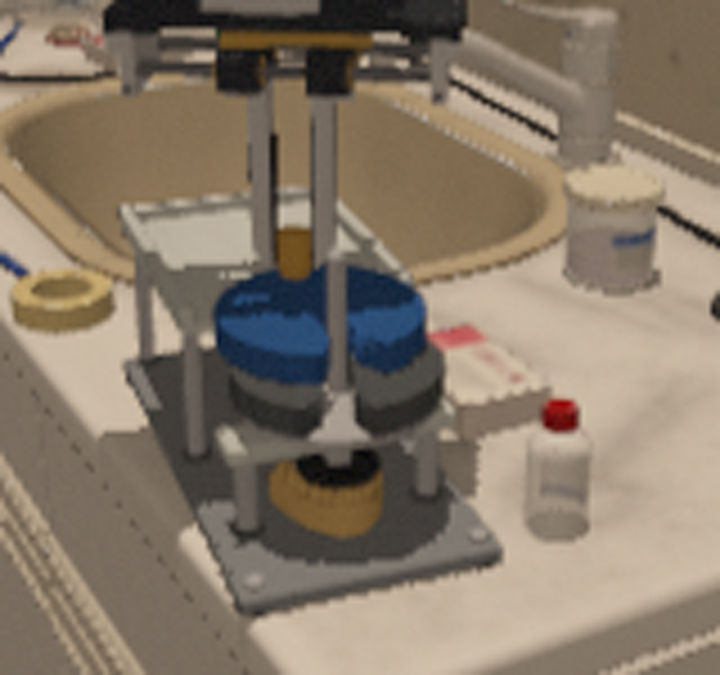

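Emit:
jog_arm(rows=[-0.001,-0.007,0,0,0,0,0.9,-0.001,-0.007,0,0,0,0,0.9,-0.001,-0.006,-0.0005,0,0,0,0.9,-0.0006,-0.004,-0.0005,0,0,0,0.9,-0.0003,-0.002,-0.0005,0,0,0,0.9,0,0,-0.0005,0,0,0,0.9])

```text
time_s: 9.28
ee_pos: [0.4607, -0.1273, 0.1082]
eef_rot: [0.1, 1.57, -2.047]
force: [-4.0, -0.6, 9.5]
grip_width: 0.0196
```

Emit:
jog_arm(rows=[0,0,0,0,0,0,0.65,0,0,0,0,0,0,0.65,0,0,0,0,0,0,0.65,0,0,0,0,0,0,0.65])

```text
time_s: 9.62
ee_pos: [0.4607, -0.1266, 0.1079]
eef_rot: [-1.227, 1.571, 2.911]
force: [-0.4, -0.6, 0.1]
grip_width: 0.0329
```

```bash
python3 look.py "[(.4542,-.169,-98.8,.121,(0,255,255),1)]" 8; python3 - <<'E'
from h import *
p,d=ctrl.camera("scene");crop(p[:,:,::-1],160,130,320,280,4.5,"pics/s8.png")
m=ctrl.camera_model("wrist");p,d=ctrl.camera("wrist")
E_=m["extrinsics"];K=m["K"]
v,u=np.mgrid[:384,:512];r=np.stack([u,v,np.ones_like(u)],-1)@np.linalg.inv(K).T@E_[:3,:3].T
P=E_[:3,3]+r*d[...,None]
b=(p[...,2].astype(int)>p[...,0]+25)&(abs(P[...,2]-.121)<.008)
Q=P[b];A=np.c_[Q[:,:2]-[.454,-.168],np.ones(len(Q))];c,*_=np.linalg.lstsq(A,Q[:,2],rcond=None);print("blue plane",len(Q),c)
E
```

```text
[ 0.46074006 -0.12664652  0.10792371] [-0.35851128 -0.63332029  0.1452704 ] 0.03285320057983075 jaw -32.96140668876347
blue plane 8037 [-0.00317162 -0.01451233  0.12124065]
```

View pics/w8.png

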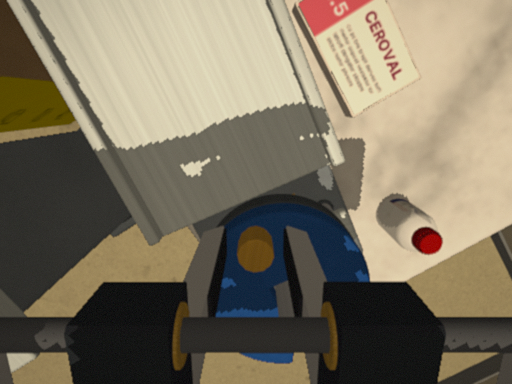

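View pics/s8.png

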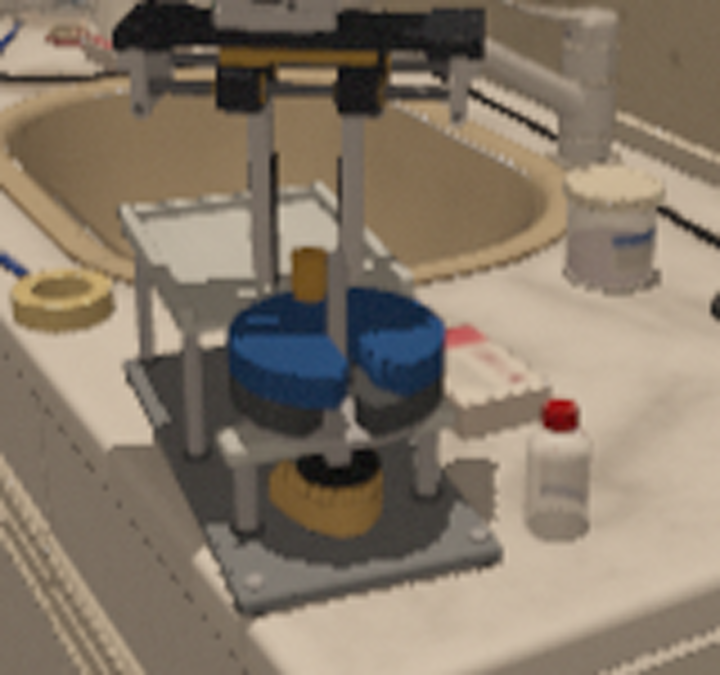

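Emit:
jog_arm(rows=[0,0,0,0,0,-6.6,0.65,0,0,0,0,0,-6.6,0.65,0,0,0,0,0,-6.6,0.65,0,0,0,0,0,-6.6,0.65,0,0,0,0,0,-6.6,0.65,0,0,0,0,0,0,0.65,0,0,0,0,0,0,0.65], squeeze=25)

```text
time_s: 10.4
ee_pos: [0.4608, -0.1267, 0.108]
eef_rot: [-0.73, 1.571, 2.835]
force: [0.1, 0.5, -0.6]
grip_width: 0.0331
```

Emit:
jog_arm(rows=[0,0,0,0,0,0,0.9,0,0,0,0,0,0,0.9,0,0,0,0,0,0,0.9,0,0,0,0,0,0,0.9,0,0,0,0,0,0,0.9])

```text
time_s: 10.82
ee_pos: [0.4608, -0.1268, 0.108]
eef_rot: [1.517, 1.571, -1.205]
force: [0.0, -0.9, 0.2]
grip_width: 0.0197
```

```bash
python3 - <<'E'
from h import *
o=ctrl.get_obs();print(o['ee_pos'],o['qpos'],"jaw",np.degrees(o['qpos'][0]-o['qpos'][5]))
S=np.array([.4545,-.1675]);k=o['ee_pos'][:2]-S;print(np.hypot(*k),np.degrees(np.arctan2(k[1],k[0])))
a0=np.degrees(np.arctan2(k[1],k[0]));p=o['ee_pos'][:2]
for i in range(1,31):
    a=np.radians(a0+5.5*i);q=S+.042*np.array([np.cos(a),np.sin(a)]);print(i,round(np.degrees(a),1),((q-p)*1000).round(1));p=q
E
```

```text
[ 0.46079521 -0.12677337  0.1080426 ] [-3.45105490e-01  2.23362658e-01  1.80865959e+00 -5.23154091e-05
  1.10953004e+00  8.05523166e-01] jaw -65.9261657726866
0.041210286930643575 81.21320108608963
1 86.7 [-3.9  1.2]
2 92.2 [-4.  0.]
3 97.7 [-4.  -0.3]
4 103.2 [-4.  -0.7]
5 108.7 [-3.9 -1.1]
6 114.2 [-3.8 -1.5]
7 119.7 [-3.6 -1.8]
8 125.2 [-3.4 -2.2]
9 130.7 [-3.2 -2.5]
10 136.2 [-2.9 -2.8]
11 141.7 [-2.6 -3. ]
12 147.2 [-2.3 -3.3]
13 152.7 [-2.  -3.5]
14 158.2 [-1.7 -3.7]
15 163.7 [-1.3 -3.8]
16 169.2 [-0.9 -3.9]
17 174.7 [-0.6 -4. ]
18 180.2 [-0.2 -4. ]
19 185.7 [ 0.2 -4. ]
20 191.2 [ 0.6 -4. ]
21 196.7 [ 1.  -3.9]
22 202.2 [ 1.3 -3.8]
23 207.7 [ 1.7 -3.7]
24 213.2 [ 2.  -3.5]
25 218.7 [ 2.4 -3.3]
26 224.2 [ 2.7 -3. ]
27 229.7 [ 2.9 -2.8]
28 235.2 [ 3.2 -2.5]
29 240.7 [ 3.4 -2.1]
30 246.2 [ 3.6 -1.8]
```

Emit:
jog_arm(rows=[-0.0039,0.0007,0,0,0,5.5,0.9,-0.004,0,0,0,0,5.5,0.9,-0.004,-0.0003,0,0,0,5.5,0.9,-0.004,-0.0007,0,0,0,5.5,0.9,-0.0039,-0.0011,0,0,0,5.5,0.9,-0.0038,-0.0015,0,0,0,5.5,0.9,-0.0036,-0.0018,0,0,0,5.5,0.9,-0.0034,-0.0022,0,0,0,5.5,0.9])

```text
time_s: 11.48
ee_pos: [0.43, -0.1336, 0.1081]
eef_rot: [-2.884, 1.571, 1.45]
force: [0.4, 0.0, -0.9]
grip_width: 0.0191
```

Emit:
jog_arm(rows=[-0.0032,-0.0025,0,0,0,5.5,0.9,0,0,0,0,0,0,0.9])

```text
time_s: 11.65
ee_pos: [0.4266, -0.1364, 0.108]
eef_rot: [-1.207, 1.571, -3.061]
force: [-0.2, 0.2, -0.8]
grip_width: 0.0195
```

```bash
cat > orb.py <<'E'
from h import *
import sys
o=ctrl.get_obs();print(o['ee_pos'],o['force'],o['qpos'][5],"jaw",np.degrees(o['qpos'][0]-o['qpos'][5]),o['grip_width'])
S=np.array([.4545,-.1675]);k=o['ee_pos'][:2]-S;a0=np.degrees(np.arctan2(k[1],k[0]))%360;print(np.hypot(*k),a0)
p,d=ctrl.camera("scene");crop(p[:,:,::-1],160,130,320,280,4.5,"pics/s%s.png"%sys.argv[1])
E
python3 orb.py 9
```

```text
[ 0.42659791 -0.13636093  0.10802765] [-0.16487924  0.23146438 -0.75521719] -0.10831777067431113 jaw -16.203347852013593 0.01953209241247487
0.04181110778923281 131.86185616938573
```

View pics/s9.png

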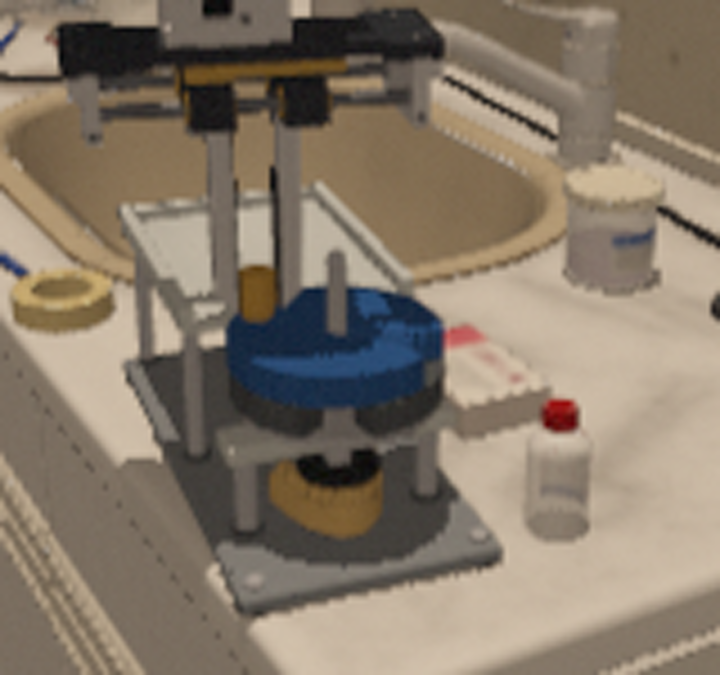

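Emit:
jog_arm(rows=[-0.0029,-0.0028,0,0,0,5.5,0.9,-0.0026,-0.003,0,0,0,5.5,0.9,-0.0023,-0.0033,0,0,0,5.5,0.9,-0.002,-0.0035,0,0,0,5.5,0.9,-0.0017,-0.0037,0,0,0,5.5,0.9,-0.0013,-0.0038,0,0,0,5.5,0.9,-0.0009,-0.0039,0,0,0,5.5,0.9,-0.0006,-0.004,0,0,0,5.5,0.9])

```text
time_s: 12.37
ee_pos: [0.4128, -0.1642, 0.108]
eef_rot: [2.395, 1.571, 1.306]
force: [0.1, -0.5, -0.3]
grip_width: 0.0193
```

Emit:
jog_arm(rows=[-0.0002,-0.004,0,0,0,5.5,0.9,0.0002,-0.004,0,0,0,5.5,0.9,0.0006,-0.004,0,0,0,5.5,0.9,0.001,-0.0039,0,0,0,5.5,0.9,0.0013,-0.0038,0,0,0,5.5,0.9,0.0017,-0.0037,0,0,0,5.5,0.9,0,0,0,0,0,0,0.9])

```text
time_s: 12.95
ee_pos: [0.4177, -0.1879, 0.108]
eef_rot: [-0.284, 1.571, -0.798]
force: [-1.0, -0.0, 0.5]
grip_width: 0.0193
```

```bash
python3 orb.py 10
```

```text
[ 0.41765756 -0.18788019  0.1080193 ] [-0.95094369 -0.00225965  0.49719771] -1.560242401198759 jaw 60.593731371958384 0.01927802825840802
0.04210364991627509 208.95011822373874
```

View pics/s10.png

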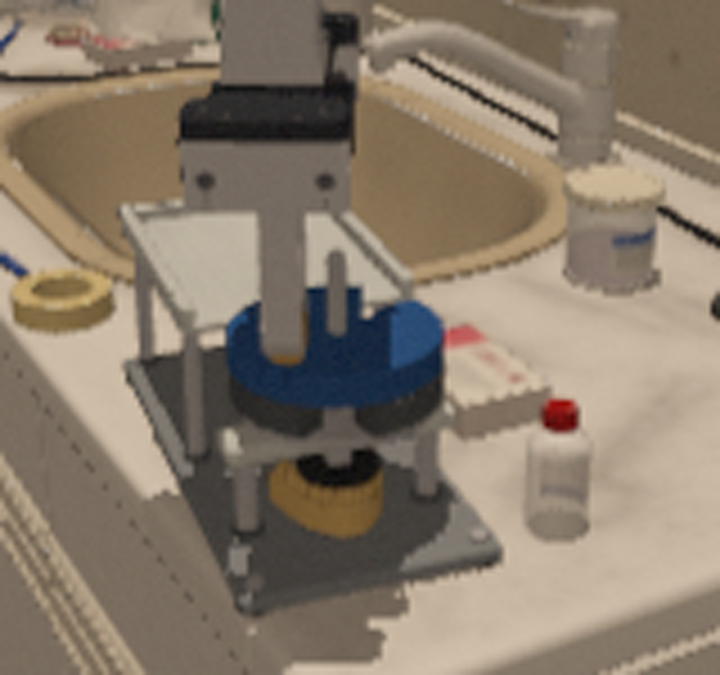

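Emit:
jog_arm(rows=[0.0019,-0.0035,0,0,0,5.5,0.9,0.0023,-0.0034,0,0,0,5.5,0.9,0.0026,-0.0031,0,0,0,5.5,0.9,0.0029,-0.0029,0,0,0,5.5,0.9,0.0031,-0.0026,0,0,0,5.5,0.9,0.0033,-0.0023,0,0,0,5.5,0.9,0.0012,-0.0007,0,0,0,2,0.9,0,0,0,0,0,0,0.9])

```text
time_s: 13.67
ee_pos: [0.4349, -0.2059, 0.108]
eef_rot: [-0.495, 1.571, -0.402]
force: [0.6, -0.5, 0.1]
grip_width: 0.0194
```

```bash
python3 orb.py 11
```

```text
[ 0.43488934 -0.20593437  0.10804459] [ 0.6046418  -0.53346208  0.13006329] -2.182515352048301 jaw 95.3465389902999 0.01942160827359149
0.04314833789228956 242.96761875334914
```

Emit:
jog_arm(rows=[0,0,0,0,0,0,0.7,0,0,0,0,0,0,0.7,0,0,0,0,0,0,0.7,0,0,0.02,0,0,0,0.7,0,0,0.035,0,0,0,0.7,0,0,0.04,0,0,0,0.7,0,0,0.03,0,0,0,0.7])

```text
time_s: 14.3
ee_pos: [0.4346, -0.206, 0.2359]
eef_rot: [-0.605, 1.569, -0.51]
force: [-0.3, 0.6, -0.1]
grip_width: 0.0283
```

Back away to clear the top camera's view.

Emit:
jog_arm(rows=[-0.01,-0.035,0,0,0,0,0.7,-0.015,-0.035,0,0,0,0,0.7,-0.015,-0.035,0,0,0,0,0.7,-0.015,-0.035,0,0,0,0,0.7,-0.015,-0.035,0,0,0,0,0.7,-0.015,-0.035,0,0,0,0,0.7,-0.015,-0.035,0,0,0,0,0.7,0,0,0,0,0,0,0.7])

```text
time_s: 14.97
ee_pos: [0.3553, -0.4373, 0.2315]
eef_rot: [-2.556, 1.543, -2.509]
force: [-0.2, -0.0, -0.8]
grip_width: 0.0279
```

```bash
python3 look.py "[(.4545,-.1675,64,.121,(0,255,255),1)]" 12;  python3 orb.py 12; python3 - <<'E'
from h import *
crop(cv2.imread("pics/t12.png"),0,0,720,540,1,"pics/x.png")
m=ctrl.camera_model("top");p,d=ctrl.camera("top");cv2.imwrite("pics/t12raw.png",p[:,:,::-1]);crop(p[:,:,::-1],240,170,330,290,5,"pics/t12c.png")
E_=m["extrinsics"];K=m["K"]
v,u=np.mgrid[:384,:512];r=np.stack([u,v,np.ones_like(u)],-1)@np.linalg.inv(K).T@E_[:3,:3].T
P=E_[:3,3]+r*d[...,None]
b=(np.hypot(P[...,0]-.4545,P[...,1]+.1675)<.05)&(abs(P[...,2]-.122)<.01)
Q=P[b];A=np.c_[Q[:,:2]-[.4545,-.1675],np.ones(len(Q))];c,*_=np.linalg.lstsq(A,Q[:,2],rcond=None);print("blue plane",len(Q),c)
E
```

```text
[ 0.35525102 -0.43725558  0.23152101] [-0.16858179 -0.00533034 -0.76816809] 0.027892210510800923 jaw 92.44852828711244
[ 0.35629735 -0.43425634  0.23182487] [ 0.14243009  0.35587693 -0.02684017] -2.5528980581659493 jaw 92.68724796372425 0.028068722340809597
0.2842581722912293 249.7895149873649
blue plane 1656 [-0.00219289 -0.00134179  0.12150276]
```

View pics/t12.png

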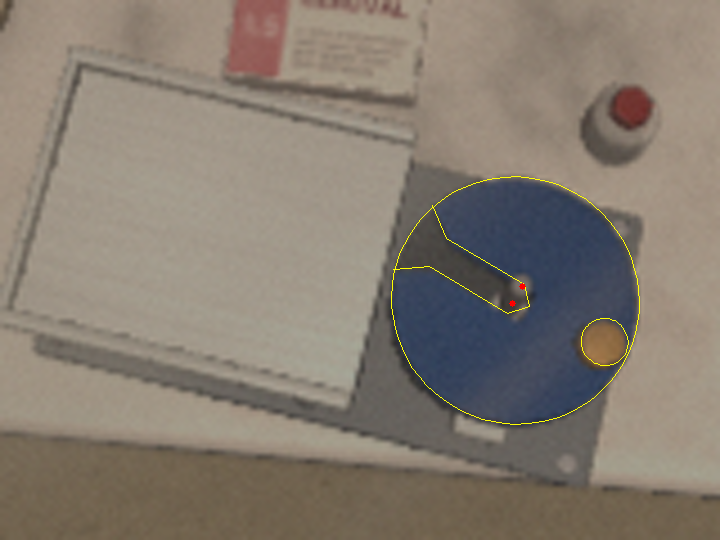

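View pics/s12.png

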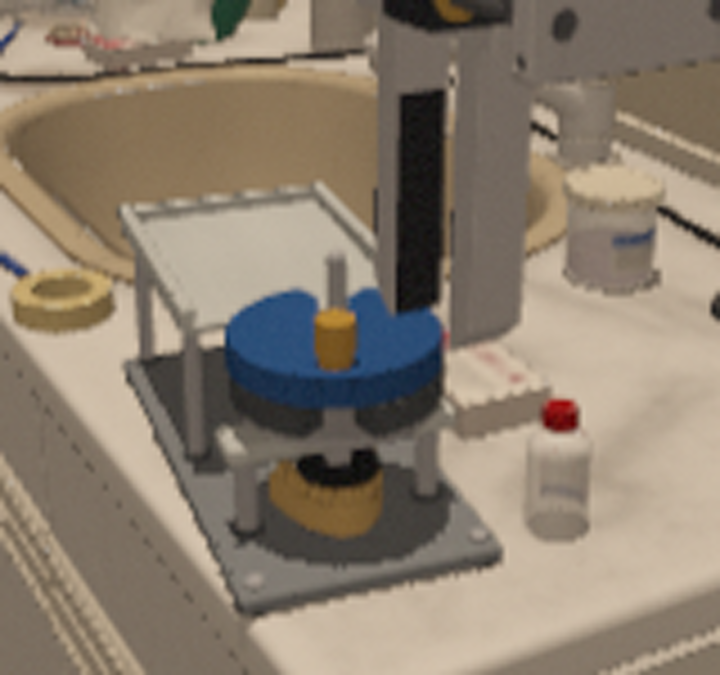

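Emit:
jog_arm(rows=[0,-0.01,0.01,0,0,-5,0.7,0,0,0,0,0,-5,0.7,0,0,0,0,0,-5,0.7,0,0,0,0,0,0,0.7])

```text
time_s: 15.5
ee_pos: [0.357, -0.4433, 0.2427]
eef_rot: [-2.513, 1.544, -2.726]
force: [0.2, -0.1, -0.2]
grip_width: 0.0283
```

```bash
python3 - <<'E'
from h import *
print(ctrl.get_obs()['qpos'])
a=cv2.imread("pics/s7.png")
p,d=ctrl.camera("scene");crop(p[:,:,::-1],160,130,320,280,4.5,"pics/s13.png");b=cv2.imread("pics/s13.png")
c=cv2.imread("pics/s5.png")
cv2.imwrite("pics/cmp.png",cv2.resize(np.hstack([c[300:560,200:480],b[300:560,200:480]]),None,fx=1.4,fy=1.4))
E
```

```text
[-0.9439674   0.31166092  1.37260153 -0.02593548  1.46289393 -2.29926493]
```

View pics/cmp.png

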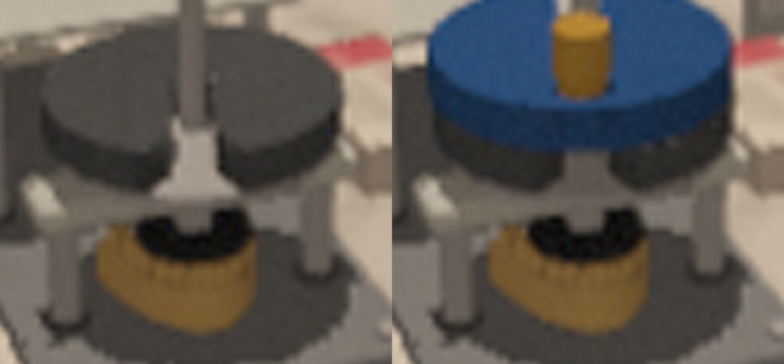

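```bash
python3 -c "
from station import ctrl
print(ctrl.hand_in())"
```

```text
the job is handed in; nothing more can be done
None
```

The blue weight now lies flat on the dark weight, fully home on the stem, with its slot pointing the opposite way from the dark weight's. I handed the job in at about 15.5 s of the 61 s allowed.

**What I did:**
- I gripped the knob and turned the blue weight about 26° on the shelf to line its slot up with the loading direction.
- I slid it along the shelf onto the stem and let go so it could settle on the dark weight.
- I gripped the knob again, turned the weight about 163° round the stem, released it and backed the arm away.

**Last checks:**
- **Seating:** the top camera's depth readings put the blue weight's top at 121.5 mm (121 expected), level to within about 0.2°.
- **Slots:** the blue slot points to about +64° and the dark slot was measured at about −116° before the slide, so they are opposite to within a few degrees. Blue now covers the dark weight, so I could only compare its slot in the scene camera before and after. It showed no clear movement.
- **Bottle and carton:** both look unmoved.

**What went wrong or disagreed:**
- **Missed grasps:** the first two grasps closed above the knob because the fingertips sat about 20 mm higher than the reported TCP. The shut fingers rested on the knob at about 5 N. The weight did not visibly move, and I corrected for this afterwards.
- **Wrist joint:** the last wrist joint read −2.553 rad while I was backing away, against a stated range of ±2.55. I moved it off to −2.30 straight away, but that could count as passing the range.
- **Tilt reading:** the wrist camera showed about 0.8° of tilt just after the slide. The final top-camera check did not show it.

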